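# Restock the dip drawer with the tub that fits

### The arm

A 6-joint arm with a two-finger parallel gripper is mounted at the origin on the work surface. World frame = base frame: x ahead of the robot, y to its left, z up, the work surface at z = 0. Lengths are in m, angles in rad, forces in N, time in s.
With the tool pointing down it reaches from about 0.325 to 0.9 m from the base axis. Payload 6.1 kg.
Tool frame: the origin (TCP) lies on the centre line of the jaws, within the pads' length; the fingertips stand 8 mm ahead of it and the grasp point (between the pads) lies 11 mm behind it; z points along the fingers, y is the line along which they close (so a half turn about z gives the same grasp; the last joint's range is limited). The gripper opens to 87 mm and grips with 3 to 60 N. Pads are 19 mm wide; open, the fingers measure 117 mm over their backs; the gripper's body (75 mm by 190 mm) begins 51 mm behind the grasp point.
Start: joints at [-1.39, 0.22, 1.526, -0, 1.395, -0.126], TCP at [0.189, -0.596, 0.231] pointing down, gripper open.
Joint ranges: [-2.98, 2.98], [-0.91, 2.08], [0.09, 2.57], [-1.24, 4.39], [0.2, 2.65], [-2.68, 2.68]. Speed limits (rad/s): [2.57, 2.57, 3.01, 3.14, 3.14, 3.14].

### API

Orientations are given as [roll, pitch, yaw] about the fixed x, y, z axes, in that order (R = Rz(yaw) Ry(pitch) Rx(roll)).
In Python, from cell import state, read_camera, camera_info, workorder gives the robot as it stands. The module is installed in compiled form; this text tells all that it offers.
- The arm moves only by the shell command python3 -m crank 'ROWS' [FORCE]. ROWS is JSON, a list of rows, each a list of 3 entries, a list of its own where there are three numbers: the opening, from -1 (shut) to 1 (fully open), then the shift along the world's x, y, z as a fraction of full scale, then the turn about the world's z as a fraction of full scale. In form: [[hand, [dx, dy, dz], yaw], ...]. A call has 1 to 8 rows; each row shifts and turns the commanded pose from where the row before left it; what a row does not reach is not made up. Full scale, the value 1, is 0.2 m for a shift and 360 degrees for a turn. A row lasts 1/8 s, in which the tool goes at most 62.5 mm and 10.7 degrees, less where a joint would pass 70% of its speed; a pose out of reach is approached as far as the arm can. A call with a number of a shift or a turn outside -1 to 1 is refused whole. A call with a gripper value outside its range is refused whole. The fingers move at their own pace and stop on an object; FORCE is the grip in N (left out, the last holds). Time passes only in rows, so rows that do not move let the fingers close. It gives the time, the measured TCP pose, the force, the opening and the grip force at its end, in the units of the state.
- state(): the state, without advancing time (a new reading comes with each control period).
- read_camera(name): name is "scene" or "top" or "wrist"; returns (picture, depth): 384x512x3 uint8, red, green, blue; 384x512 float32, m along the optical axis (not along the pixel's ray), 0 where there is no reading.
- camera_info(name): a dict with "K" (3x3 intrinsics, pixels), "D" ([k1, k2, p1, p2, k3] as OpenCV has them; the pictures are not rectified), "eye" and "rotation" of the camera in the world. Camera axes: x right, y down, z forward; pixel columns grow to the right and rows downward; lengths in m; the calibration is good to about 2 mm. A picture is of the moment at which its call begins: read the wrist's pose just before it. camera_info takes no time and is no camera call; for the wrist camera it gives the pose at the moment of the call.
- workorder.hand_in(): hands the job in; it is judged then, once.
The state is a dict: "time_s": time; "joint_pos": joint angles; "joint_vel": joint speeds; "joint_efforts": joint torques, N m; "tcp_pos": TCP position; "orientation": TCP orientation; "wrist_force": force on the tool from outside, world axes, zero at the start; "moment": the same for the moment, N m; "finger_gap": finger opening in m; "grip_force": force on a finger pad.
Only numpy, scipy, OpenCV 4.12 (cv2) and the standard library are available. Lean on these libraries where they do the work, as an engineer would, in place of code of your own. Each camera call takes 0.05 s, during which the arm holds its last target. There are 200 camera calls.

### The job

The open pull-out drawer of the fry stall's serving station is missing its dip tub: of the three look-alike steel tubs on the wooden deck only one is the right size, the biggest that still goes through the doorway in the drawer's side. Slide that one along the deck, without lifting or tipping it, through the doorway and past the spring plunger until it rests against the wall facing the doorway, then push the drawer home, firmly but without slamming, until it clicks fully shut. Leave the other tubs and everything else where they stand.

Things in the scene. Friction and masses are not known exactly. Their poses are not given: they have to be found in the camera images.
- tub_a: Round lidded stainless-steel tub with a red disc on its lid, 50 mm tall, straight sides, about 0.33 kg (0.23 to 0.46 kg); origin at the centre of its underside, z up. Outside diameter 85 mm: too small (it rattles past the plunger). Leave it.
- tub_b: Round lidded stainless-steel tub with a red disc on its lid, 50 mm tall, straight sides, about 0.33 kg (0.23 to 0.46 kg); origin at the centre of its underside, z up. Outside diameter 92 mm: the right size for the doorway. It is too wide for most grippers, so it is pushed: with two fingers about 50 mm apart as a cradle, or one closed fingertip once it is between the doorway's jambs.
- tub_c: Round lidded stainless-steel tub with a red disc on its lid, 50 mm tall, straight sides, about 0.33 kg (0.23 to 0.46 kg); origin at the centre of its underside, z up. Outside diameter 99 mm: too big for the 97 mm doorway. Leave it.
- station: Serving station fixed on the table, place and yaw (+-0.1 rad) vary. Origin at table level on the edge between deck and drawer; x points away from the robot (the drawer opens to -x), y from the drawer to the deck. Wooden deck: top 20 mm high, flat, no rim, x -170 to 190 mm, y 3 to 310 mm. Aluminium drawer housing: x 104 to 307 mm, y -141 to 9 mm, top 88 mm high.
- deck_mid (a point): Point on the deck's top at station x = 0, y = 70 mm, in the middle of a free lane along x between the drawer and the tubs. The three tubs stand in a row along x near station y = 235 mm, at x about -113, 0 and 113 mm, in any order. Axes as the station's.
- doorway (a point): Moves with the drawer. Centre of the doorway in the drawer's side facing the deck, at the deck's edge (station y = 0), at drawer-floor height (18 mm, 2 mm lower than the deck). Doorway and bay are 97 mm wide in x; walls 34 mm tall. A tub enters along -y. Axes as the station's.
- plunger_tip (a point): Moves with the drawer. Tip of the brass spring plunger (upright, 16 mm across) that sticks 9 mm into the doorway from its far (+x) jamb, 13 mm inside. The 92 mm tub must be pushed past it along -y with up to about 12 N; it gives way in x, then springs out again behind the seated tub.
- bay (a point): Moves with the drawer. Where the centre of the right tub's underside belongs, on the drawer's floor: 52 mm inside the doorway along -y, with the 92 mm tub touching the wall facing the doorway at y = -46 mm from here and 2.5 mm of play each way in x. Axes as the station's.
- front_face (a point): Moves with the drawer. Point on the outer face of its blue front panel, 41 mm above the table, in line with the bay; the face looks to -x and runs from 15 to 67 mm height, and from 68 mm on its -y side to 49 mm on its +y side. It is pushed along +x to close the drawer.
- drawer (a joint): How far the drawer stands open, m: 0 is fully home, starts 0.120 to 0.150. It slides with about 2 N of friction. In the last 20 mm a spring detent resists with up to about 10 N more, is overcome near 0.007 and then draws the drawer to its stop at 0, where it holds it.
- squeeze_red: Red squeeze bottle, 60 mm across, 170 mm tall; origin at (about) the centre of its underside. A bystander: leave it.
- squeeze_yellow: Yellow squeeze bottle, 60 mm across, 170 mm tall; origin at (about) the centre of its underside. A bystander: leave it.
- salt_shaker: Glass salt shaker with a steel cap, 54 mm across, 95 mm tall; origin at (about) the centre of its underside. A bystander: leave it.
- spatula: Spatula lying on the table, along its own x, about 0.3 m long, under 30 mm tall; origin at (about) the centre of its underside. A bystander: leave it.
- bowl: Steel bowl, 140 mm across, 60 mm tall; origin at (about) the centre of its underside. A bystander: leave it.

How it is judged:
By the outcome, as a careful person would: the job done as asked, in the order asked, and still so for the second after the job is handed in, with the robot touching nothing.
It also fails if it takes over 72 s, if anything falls off the work surface, if the arm or the gripper's body presses on something with over 40 N, if the wrist force passes 120 N, or if a joint passes its speed limit or range.

## Working session

There is one attempt and no reset: what is moved stays moved. The work goes in short steps, Python scripts to look and compute and a shell command to move; the robot and the scene stay as the last step left them, time stands still between calls to the robot, and variables do not carry over. Pictures are saved under pics/ and viewed, at most 10 in all, crops included, and the job is handed in when it is done.

```bash
mkdir -p pics; python3 - <<'E'
from cell import *
import cv2, numpy as np
for n in ("top","scene"):
    im,d=read_camera(n); cv2.imwrite(f"pics/{n}0.png",im[:,:,::-1]); np.savez(f"{n}0.npz",im=im,d=d)
    i=camera_info(n); print(n,np.round(i["K"],1).tolist(),np.round(i["D"],3).tolist(),np.round(i["eye"],3),np.round(i["rotation"],3).tolist())
s=state(); print(s)
E
```

```text
top [[400.2, 0.0, 254.1], [0.0, 400.2, 196.6], [0.0, 0.0, 1.0]] [-0.008, 0.0, 0.0, 0.0, 0.0] [ 0.366 -0.039  1.298] [-2.986, 0.021, -1.577]
scene [[362.4, 0.0, 250.5], [0.0, 362.4, 193.3], [0.0, 0.0, 1.0]] [-0.114, 0.0, 0.0, 0.0, 0.0] [ 1.351 -0.265  0.825] [-2.297, 0.015, 1.29]
{'time_s': 0.1, 'joint_pos': array([-1.39009978e+00,  2.21119269e-01,  1.52751137e+00,  1.74106391e-05,
        1.39466992e+00, -1.26123635e-01]), 'joint_vel': array([-0.00121733, -0.0025661 , -0.00111697,  0.0017205 ,  0.00079422,
       -0.00047364]), 'joint_efforts': array([ 6.18382655e-04, -4.95943773e+01, -3.88518190e+01,  7.03330385e-02,
        5.15744998e-02, -4.67740449e-05]), 'tcp_pos': array([ 0.18865821, -0.59528133,  0.2295562 ]), 'orientation': array([-3.13990048e+00, -2.31835611e-04,  3.06816923e-01]), 'wrist_force': array([-0.08156537, -0.37545626, -0.75305024]), 'moment': array([-0.04304044,  0.00476144,  0.01287188]), 'grip_force': 0.0, 'finger_gap': 0.08723633566671253}
```

View pics/top0.png

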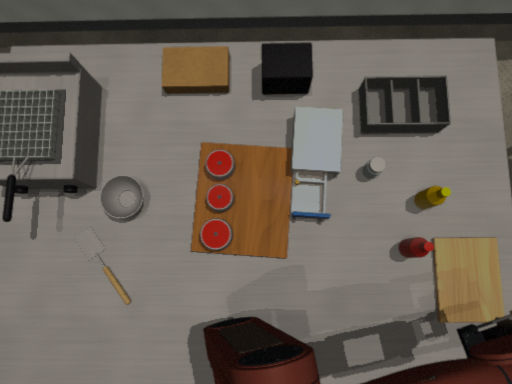

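View pics/scene0.png

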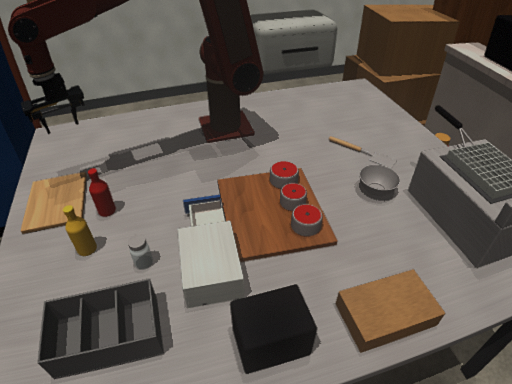

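The top view shows three tubs at about (219,164), (219,197) and (215,235). The drawer sits at (310,195) with its blue front at (311,215), the housing at (317,140), and the deck corners near (201,143), (291,147), (287,257) and (193,251). The scene view agrees. Next I'll measure sizes from the depth and look at a crop.

```bash
cat > h.py <<'E'
import numpy as np, cv2
from cell import *
from scipy.spatial.transform import Rotation as R
def pose(i):
    r=np.array(i["rotation"],float)
    return (R.from_euler("xyz",r).as_matrix() if r.size==3 else r), np.array(i["eye"])
def rays(i,uv):
    K=np.array(i["K"]);D=np.array(i["D"])
    p=cv2.undistortPoints(np.array(uv,float).reshape(-1,1,2),K,D)[:,0]
    return np.c_[p,np.ones(len(p))]
def cloud(i,d):
    v,u=np.mgrid[:d.shape[0],:d.shape[1]]
    Rm,e=pose(i); P=(rays(i,np.c_[u.ravel(),v.ravel()])*d.ravel()[:,None])@Rm.T+e
    P[d.ravel()==0]=np.nan
    return P.reshape(*d.shape,3)
def onplane(i,uv,z):
    Rm,e=pose(i); r=rays(i,uv)@Rm.T
    return e+r*((z-e[2])/r[:,2])[:,None]
def proj(i,P):
    Rm,e=pose(i); rv=cv2.Rodrigues(Rm.T)[0]
    return cv2.projectPoints(np.array(P,float).reshape(-1,3),rv,-Rm.T@e,np.array(i["K"]),np.array(i["D"]))[0][:,0]
E
python3 - <<'E'
from h import *
for n in("top","scene"):
    f=np.load(n+"0.npz"); i=camera_info(n); P=cloud(i,f["d"]); im=f["im"].astype(int)
    red=((im[...,0]>130)&(im[...,1]<70)&(im[...,2]<70)).astype(np.uint8)
    k,l,st,c=cv2.connectedComponentsWithStats(red)
    for j in range(1,k):
        if st[j,4]>60:
            q=P[l==j]; print(n,st[j],np.round(c[j],1),"lid",np.round(np.nanmedian(q,0),4),"ext",np.round(np.ptp(q[:,:2],axis=0),4), "eqdia",)
    if n=="top":
        for u,v in[(245,210),(250,180),(318,140),(309,190),(380,250),(311,215),(300,170)]: print((u,v),np.round(P[v,u],4))
        crop=f["im"][135:265,185:350,::-1]; cv2.imwrite("pics/topcrop.png",cv2.resize(crop,None,fx=4.6,fy=4.6,interpolation=cv2.INTER_CUBIC))
E
```

```text
top [207 151  25  24 456] [219.  162.5] lid [0.6679 0.0957 0.0717] ext [nan nan] eqdia
top [208 185  23  23 389] [219.  196.4] lid [0.5606 0.0949 0.0715] ext [nan nan] eqdia
top [202 220  28  28 591] [215.2 233.7] lid [0.444  0.1061 0.0714] ext [nan nan] eqdia
top [424 242   9   9  63] [428.4 246.1] lid [ 0.3994 -0.5     0.1706] ext [0.0221 0.0209] eqdia
(245, 210) [0.5233 0.0163 0.0198]
(250, 180) [ 6.213e-01 -3.000e-04  2.080e-02]
(318, 140) [ 0.7326 -0.2152  0.0889]
(309, 190) [ 0.5861 -0.1907  0.0222]
(380, 250) [ 0.393  -0.4148 -0.001 ]
(311, 215) [ 0.5002 -0.1894  0.0665]
(300, 170) [ 0.6535 -0.1637  0.0177]
scene [272 162  25  15 294] [283.8 168.9] lid [0.4434 0.1025 0.0702] ext [nan nan] eqdia
scene [282 184  23  15 258] [293.3 190.8] lid [0.5589 0.0921 0.0704] ext [0.0742 0.0684] eqdia
scene [294 205  27  19 379] [306.8 213.8] lid [0.6671 0.0932 0.07  ] ext [nan nan] eqdia
```

View pics/topcrop.png

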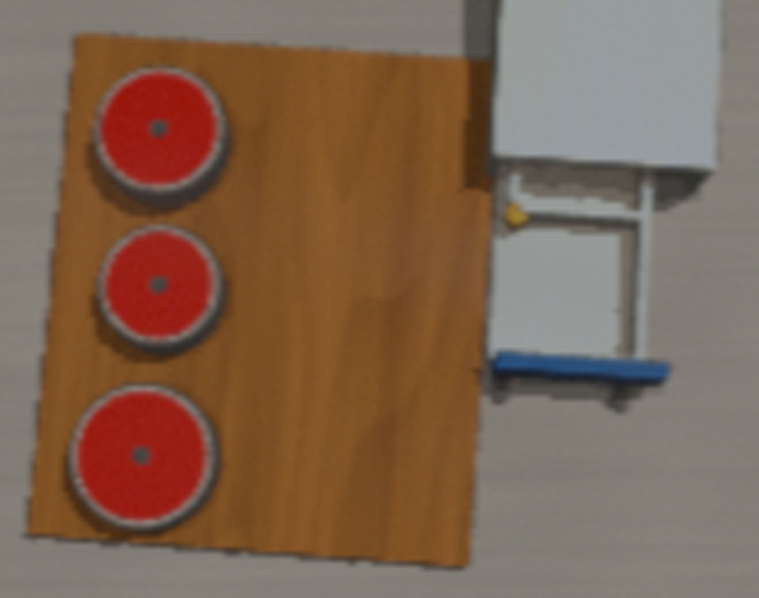

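Tub_b is the far tub. Its rim is about 29 px against 27 px (middle) and 32 px (near), a ratio close to 92:85:99, so its lid centre is about (0.668, 0.095). Next, fit the station pose from the corners in the crop.

```bash
python3 - <<'E'
from h import *
from scipy.optimize import least_squares
i=camera_info("top")
# crop pixel -> station point
pts=[((75,36),(.190,.310,.02)),((28,535),(-.170,.310,.02)),((467,568),(-.170,.003,.02)),((495,155),(.104,.009,.088)),((715,170),(.104,-.141,.088))]
uv=(np.array([p[0] for p in pts])+.5)/4.6-.5+[185,135]; S=np.array([p[1] for p in pts])
def T(q,S): c,s=np.cos(q[2]),np.sin(q[2]); return S@np.array([[c,s,0],[-s,c,0],[0,0,1]])+[q[0],q[1],0]
r=least_squares(lambda q:(proj(i,T(q,S))-uv).ravel(),[.57,-.14,0]); q=r.x
print("station",np.round(q,4),"resid px",np.round(r.fun.reshape(-1,2),2).tolist()); np.save("q.npy",q)
def inv(q,P): d=P-np.r_[q[:2],0]; c,s=np.cos(q[2]),np.sin(q[2]); return d@np.array([[c,-s,0],[s,c,0],[0,0,1]])
for nm,p,z in[("tubF",(160,129),.07),("tubM",(159,285),.07),("tubN",(141,456),.07),("frontL top",(493,355),.067),("frontR top",(669,368),.067),("front near L",(493,374),.067),("front near R",(667,381),.067),("farwall inner L",(525,219),.052),("oppwall inner",(636,290),.052),("plunger",(516,215),.052)]:
    w=onplane(i,[(np.array(p)+.5)/4.6-.5+[185,135]],z); print(nm,np.round(w[0],4),"st",np.round(inv(q,w)[0],4))
E
```

```text
station [ 0.5384 -0.1319 -0.0789] resid px [[-0.08, -0.63], [-0.37, 0.17], [0.78, 0.08], [-0.62, 0.17], [0.28, 0.14]]
tubF [0.6683 0.0945 0.07  ] st [0.1116 0.236  0.07  ]
tubM [0.56   0.0944 0.07  ] st [0.0036 0.2273 0.07  ]
tubN [0.4446 0.1057 0.07  ] st [-0.1123  0.2294  0.07  ]
frontL top [ 0.5106 -0.1304  0.067 ] st [-0.0278 -0.0007  0.067 ]
frontR top [ 0.5008 -0.2479  0.067 ] st [-0.0283 -0.1186  0.067 ]
front near L [ 0.4978 -0.1301  0.067 ] st [-0.0406 -0.0015  0.067 ]
front near R [ 0.4921 -0.2463  0.067 ] st [-0.0372 -0.1177  0.067 ]
farwall inner L [ 0.6063 -0.1555  0.052 ] st [ 0.0695 -0.0181  0.052 ]
oppwall inner [ 0.5562 -0.2299  0.052 ] st [ 0.0254 -0.0963  0.052 ]
plunger [ 0.6092 -0.1494  0.052 ] st [ 0.0719 -0.0118  0.052 ]
```

```bash
python3 -m crank '[[1,[0.15,0.2,0.05],0.027],[1,[0.15,0.2,0.05],0.027],[1,[0.15,0.2,0.05],0.027],[1,[0.15,0.2,0.05],0.027],[1,[0.15,0.2,0.05],0.027],[1,[0.15,0.2,0.05],0.027],[1,[0.15,0.2,0.05],0.027],[1,[0.15,0.2,0.05],0]]'
python3 -m crank '[[1,[0.15,0.2,0.05],0],[1,[0.15,0.2,0.05],0],[1,[0.15,0.2,0.05],0],[1,[0.15,0.2,0],0],[1,[0,0.2,0],0],[1,[0,0,0],0],[1,[0,0,0],0]]'
python3 - <<'E'
from h import *
im,d=read_camera("wrist"); i=camera_info("wrist"); cv2.imwrite("pics/w1.png",im[:,:,::-1]); np.savez("w1.npz",im=im,d=d,**{k:i[k] for k in i})
print(i)
E
```

```text
time_s: 1.1
tcp_pos: [0.4293, -0.2742, 0.3105]
orientation: [-3.141, -0.0, 1.496]
wrist_force: [0.2, 0.6, 0.4]
finger_gap: 0.0868
grip_force: 0.0
time_s: 1.98
tcp_pos: [0.5486, -0.076, 0.3402]
orientation: [-3.141, 0.0, 1.495]
wrist_force: [-0.2, -0.2, 0.5]
finger_gap: 0.0868
grip_force: 0.0
{'K': array([[317.38983504,   0.        , 253.7986158 ],
       [  0.        , 317.38983504, 193.68504375],
       [  0.        ,   0.        ,   1.        ]]), 'D': array([-0.03400836,  0.        ,  0.        ,  0.        ,  0.        ]), 'eye': array([0.5550979 , 0.0065949 , 0.49398118]), 'rotation': array([ 2.83551407e+00,  1.72263183e-03, -7.68146890e-02])}
```

View pics/w1.png

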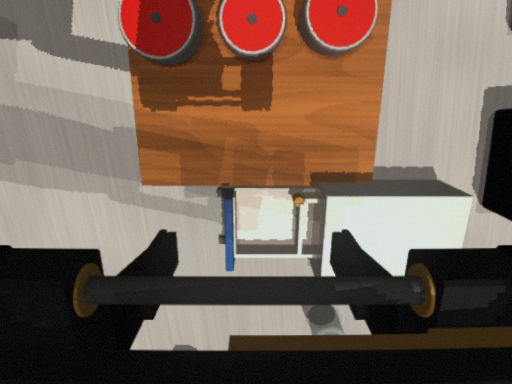

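The wrist view has +y up and +x right. It shows the tubs at (157,20), (252,20) and (342,12), the drawer at (267,225) with its blue front at (229,230), and the plunger at (298,200). I'll enlarge both areas.

```bash
python3 - <<'E'
from h import *
im=np.load("w1.npz")["im"][:,:,::-1]
a=cv2.resize(im[175:275,205:335],None,fx=6,fy=6,interpolation=cv2.INTER_CUBIC)
cv2.imwrite("pics/w1c.png",a)
E
```

```text
(no output)
```

View pics/w1c.png

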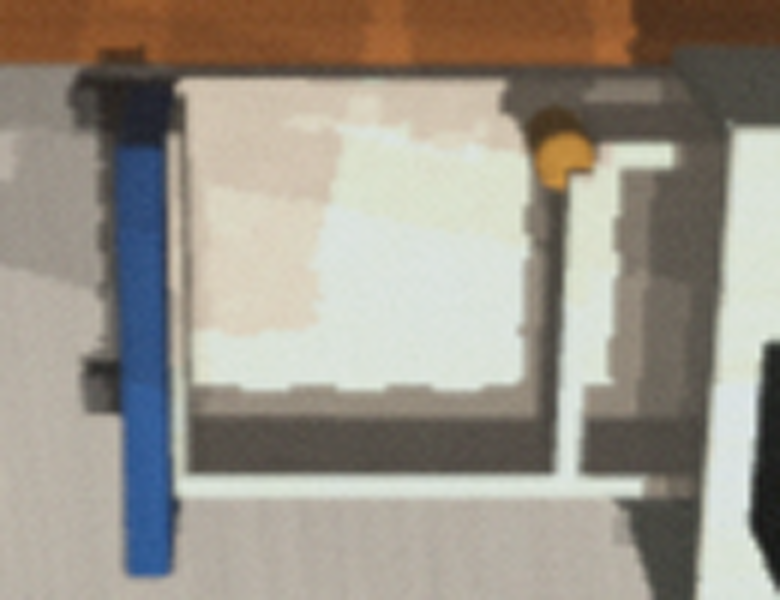

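```bash
cat >> h.py <<'E'
q=np.load("q.npy")
def inv(P): d=P-np.r_[q[:2],0]; c,s=np.cos(q[2]),np.sin(q[2]); return d@np.array([[c,-s,0],[s,c,0],[0,0,1]])
def fwd(S): c,s=np.cos(q[2]),np.sin(q[2]); return np.asarray(S)@np.array([[c,s,0],[-s,c,0],[0,0,1]])+np.r_[q[:2],0]
E
python3 - <<'E'
from h import *
f=np.load("w1.npz"); i={k:f[k] for k in("K","D","eye","rotation")}
for nm,p,z in[("front nearL",(118,150),.067),("front nearR",(126,575),.067),("left in",(188,470),.052),("left in top",(182,150),.052),("right in",(556,472),.052),("right in top",(566,200),.052),("opp",(370,475),.052),("plunger",(566,158),.056),("tip",(538,158),.056),("deck edge",(300,65),.02),("deck edge2",(620,68),.02),("house",(728,125),.088)]:
    w=onplane(i,[(np.array(p)+.5)/6-.5+[205,175]],z); print(nm,np.round(w[0],4),"st",np.round(inv(w)[0],4))
for nm,p in[("F",(342,12)),("M",(252,20)),("N",(157,20))]:
    w=onplane(i,[p],.07);print(nm,np.round(w[0],4),np.round(inv(w)[0],4))
P=cloud(i,f["d"])
for u,v in[(258,70),(342,30),(260,225),(250,255),(229,230)]: print((u,v),np.round(P[v,u],4))
E
```

```text
front nearL [ 0.5015 -0.1334  0.067 ] st [-0.0367 -0.0044  0.067 ]
front nearR [ 0.4915 -0.2475  0.067 ] st [-0.0377 -0.1189  0.067 ]
left in [ 0.5085 -0.2268  0.052 ] st [-0.0223 -0.0969  0.052 ]
left in top [ 0.5153 -0.1396  0.052 ] st [-0.0225 -0.0095  0.052 ]
right in [ 0.6035 -0.2346  0.052 ] st [ 0.073  -0.0973  0.052 ]
right in top [ 0.6086 -0.1598  0.052 ] st [ 0.0722 -0.0222  0.052 ]
opp [ 0.5554 -0.2318  0.052 ] st [ 0.0248 -0.0982  0.052 ]
plunger [ 0.6085 -0.1474  0.056 ] st [ 0.0711 -0.0099  0.056 ]
tip [ 0.6017 -0.1469  0.056 ] st [ 0.0643 -0.0099  0.056 ]
deck edge [ 0.545  -0.1293  0.02  ] st [0.0064 0.0031 0.02  ]
deck edge2 [ 0.6277 -0.1365  0.02  ] st [0.0894 0.0025 0.02  ]
house [ 0.6411 -0.1311  0.088 ] st [0.1023 0.0089 0.088 ]
F [0.6672 0.093  0.07  ] [0.1107 0.2344 0.07  ]
M [0.5588 0.0921 0.07  ] [0.0027 0.2249 0.07  ]
N [0.4443 0.1016 0.07  ] [-0.1122  0.2253  0.07  ]
(258, 70) [0.5626 0.0379 0.0215]
(342, 30) [0.6669 0.073  0.0708]
(260, 225) [ 0.5487 -0.1972  0.0182]
(250, 255) [ 0.53   -0.2325  0.0511]
(229, 230) [ 0.5036 -0.1805  0.0675]
```

Two views agree: the doorway centre is at station x = 0.025, the front face at x = -0.037, and tub_b at (0.111, 0.235). Now I'll move behind tub_b (station (0.111, 0.30)) with a 50 mm cradle.

```bash
python3 -m crank '[[0.15,[0.124,0.234,0],0],[0.15,[0.124,0.234,0],0],[0.15,[0.124,0.234,0],0],[0.15,[0.124,0.234,0],0],[0.15,[0.124,0.234,0],0],[0.15,[0,0,-0.25],0],[0.15,[0,0,-0.25],0],[0.15,[0,0,-0.25],0]]'
python3 -m crank '[[0.15,[0,0,-0.25],0],[0.15,[0,0,-0.2],0],[0.15,[0,0,0],0],[0.15,[0,0,0],0]]'
```

```text
time_s: 3.02
tcp_pos: [0.673, 0.1566, 0.1888]
orientation: [3.142, 0.0, 1.493]
wrist_force: [-1.0, -0.6, 0.4]
finger_gap: 0.0502
grip_force: 0.0
time_s: 3.52
tcp_pos: [0.6741, 0.1574, 0.1024]
orientation: [3.139, -0.0, 1.493]
wrist_force: [0.4, 0.6, 0.6]
finger_gap: 0.0501
grip_force: 0.0
```

```bash
python3 -m crank '[[0.15,[-0.003,0,-0.15],0],[0.15,[-0.003,0,-0.15],0],[0.15,[0,0,0],0],[0.15,[0,0,0],0]]'
python3 -m crank '[[0.15,[-0.003,-0.04,0],0],[0.15,[-0.003,-0.04,0],0],[0.15,[-0.004,-0.05,0],0],[0.15,[-0.004,-0.05,0],0],[0.15,[-0.004,-0.05,0],0],[0.15,[-0.004,-0.05,0],0],[0.15,[-0.004,-0.05,0],0],[0.15,[-0.004,-0.05,0],0]]'
```

```text
time_s: 4.03
tcp_pos: [0.6736, 0.1583, 0.0436]
orientation: [3.138, -0.001, 1.494]
wrist_force: [0.9, 0.5, 0.4]
finger_gap: 0.0495
grip_force: 0.0
time_s: 5.03
tcp_pos: [0.6665, 0.0824, 0.0419]
orientation: [3.139, -0.002, 1.494]
wrist_force: [0.1, 5.5, 5.1]
finger_gap: 0.0497
grip_force: 3.0
```

```bash
python3 -m crank '[[0.15,[-0.004,-0.05,0],0],[0.15,[-0.004,-0.05,0],0],[0.15,[-0.004,-0.05,0],0],[0.15,[-0.004,-0.05,0],0],[0.15,[-0.004,-0.05,0],0],[0.15,[-0.004,-0.05,0],0],[0.15,[-0.004,-0.05,0],0],[0.15,[-0.004,-0.05,0],0]]'
python3 -m crank '[[0.15,[-0.003,-0.04,0],0],[0.15,[-0.003,-0.03,0],0],[0.15,[0,-0.01,0],0],[0.15,[0,0,0],0]]'
python3 -c "
from h import *; print(inv(state()['tcp_pos']))"
```

```text
time_s: 6.02
tcp_pos: [0.66, 0.0024, 0.0419]
orientation: [3.139, -0.002, 1.494]
wrist_force: [0.5, 7.1, 5.5]
finger_gap: 0.0501
grip_force: 3.1
time_s: 6.52
tcp_pos: [0.6586, -0.0139, 0.0415]
orientation: [3.14, -0.001, 1.494]
wrist_force: [2.1, 4.1, 4.3]
finger_gap: 0.0502
grip_force: 2.6
[0.11051122 0.12711928 0.04153956]
```

```bash
python3 -m crank '[[0.15,[0.012,0.15,0],0],[0.15,[0,0,0.25],0],[0.15,[0,0,0.25],0],[0.15,[0,0,0],-0.0277],[0.15,[0.145,0,0],-0.0277],[0.15,[0.145,-0.1,0],-0.0277],[0.15,[0,-0.1,0],-0.0277],[0.15,[0,-0.1,0],-0.0277]]'
python3 -m crank '[[0.15,[0,-0.1,0],-0.0277],[0.15,[0,0,0],-0.0277],[0.15,[0,0,0],-0.0277],[0.15,[0,0,0],-0.0277],[0.15,[0,0,0],0],[0.15,[0,0,0],0]]'
python3 - <<'E'
from h import *
print(inv(state()['tcp_pos']),state()["orientation"])
for n in ("top",):
    im,d=read_camera(n); cv2.imwrite("pics/t2.png",cv2.resize(im[135:265,185:350,::-1],None,fx=4.6,fy=4.6,interpolation=cv2.INTER_CUBIC))
E
```

```text
time_s: 7.52
tcp_pos: [0.7178, -0.0455, 0.1394]
orientation: [-3.141, 0.002, 0.618]
wrist_force: [0.4, -0.1, -0.1]
finger_gap: 0.05
grip_force: 0.0
time_s: 8.28
tcp_pos: [0.718, -0.0643, 0.1401]
orientation: [3.141, 0.001, -0.069]
wrist_force: [-0.0, -0.3, -0.3]
finger_gap: 0.0496
grip_force: 0.0
[0.17368559 0.08152649 0.14011453] [ 3.14121381e+00  8.25772284e-04 -6.90252699e-02]
```

View pics/t2.png

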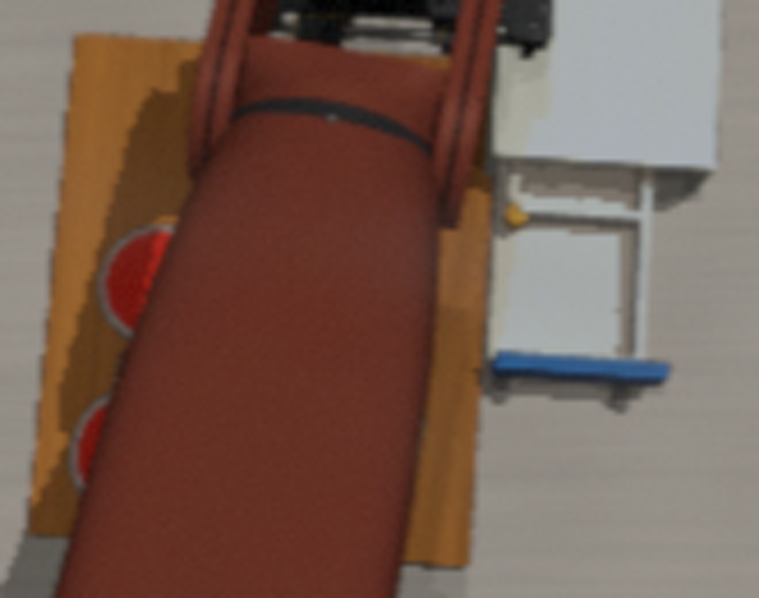

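The arm hides the tub in the top view; the other two tubs and the drawer haven't moved. I'll use the scene camera numerically instead.

```bash
cat >> h.py <<'E'
def tubs(n="scene"):
    im,d=read_camera(n); i=camera_info(n); a=im.astype(int)
    red=((a[...,0]>130)&(a[...,1]<70)&(a[...,2]<70)).astype(np.uint8)
    k,l,st,c=cv2.connectedComponentsWithStats(red)
    for j in range(1,k):
        if st[j,4]>60:
            v,u=np.where(l==j); e=cv2.fitEllipse(cv2.convexHull(np.c_[u,v].astype(np.int32)))
            w=onplane(i,[e[0]],.07); print(n,st[j,4],np.round(e[0],1),np.round(e[1],1),np.round(w[0],4),"st",np.round(inv(w)[0],4))
    return im
E
python3 -c "
from h import *
cv2.imwrite('pics/s2.png',tubs()[:,:,::-1]); im=tubs('wrist')"
```

```text
wrist 259 [236.8 252.1] [15.4 26.5] [ 0.6832 -0.0479  0.07  ] st [0.1377 0.0952 0.07  ]
wrist 1000 [256.  287.7] [69.2 89.8] [ 0.6496 -0.0607  0.07  ] st [0.1052 0.0797 0.07  ]
```

```bash
python3 -m crank '[[0.15,[0,-0.012,-0.25],-0.001],[0.15,[0,0,-0.2],0],[0.15,[0,0,-0.04],0],[0.15,[0,0,0],0]]'
python3 -m crank '[[0.15,[-0.04,0.003,0],0],[0.15,[-0.04,0.003,0],0],[0.15,[-0.05,0.004,0],0],[0.15,[-0.05,0.004,0],0],[0.15,[-0.05,0.004,0],0],[0.15,[-0.05,0.004,0],0],[0.15,[-0.05,0.004,0],0],[0.15,[-0.05,0.004,0],0]]'
python3 -c "
from h import *; print(inv(state()['tcp_pos']))"
```

```text
time_s: 8.93
tcp_pos: [0.7185, -0.0662, 0.0428]
orientation: [-3.142, 0.0, -0.078]
wrist_force: [-0.2, -0.1, 0.7]
finger_gap: 0.05
grip_force: 0.0
time_s: 9.93
tcp_pos: [0.6436, -0.0605, 0.0444]
orientation: [3.141, -0.005, -0.078]
wrist_force: [6.0, -1.4, 4.9]
finger_gap: 0.05
grip_force: 3.0
[0.0992916  0.07941964 0.04435012]
```

```bash
python3 -m crank '[[0.15,[-0.05,0.004,0],0],[0.15,[-0.05,0.004,0],0],[0.15,[-0.02,0.002,0],0],[0.15,[0,0,0],0],[0.15,[0,0,0],0]]'
python3 -c "
from h import *; print(inv(state()['tcp_pos']))"
```

```text
time_s: 10.55
tcp_pos: [0.6188, -0.0583, 0.0429]
orientation: [3.141, -0.001, -0.078]
wrist_force: [3.8, -1.6, 4.4]
finger_gap: 0.0502
grip_force: 2.7
[0.07434143 0.07965955 0.04292159]
```

```bash
python3 -m crank '[[0.15,[0.15,-0.012,0],0],[0.15,[0,0,0.25],0],[0.15,[0,0,0.25],0],[0.15,[0,0.15,0],0.0278],[0.15,[-0.09,0.1,0],0.0278],[0.15,[-0.09,0.1,0],0.0278],[0.15,[-0.09,0,0],0.0278],[0.15,[-0.09,0,0],0.0278]]'
python3 -m crank '[[0.15,[0,0,0.1],0.0278],[0.15,[0,0,0],0.0278],[0.15,[0,0,0],0.0278],[0.15,[0,0,0],0.0275],[0.15,[0,0,0],0],[0.15,[0,0,0],0]]'
python3 - <<'E'
from h import *
print(inv(state()['tcp_pos']),state()["orientation"])
tubs();tubs("top"); im=tubs("wrist"); i=camera_info("wrist")
cv2.imwrite("pics/w3.png",im[:,:,::-1]); np.savez("w3.npz",im=im,**{k:i[k] for k in i})
E
```

```text
time_s: 11.55
tcp_pos: [0.5733, 0.0101, 0.1402]
orientation: [-3.137, 0.004, 0.802]
wrist_force: [0.4, 0.2, 0.3]
finger_gap: 0.05
grip_force: 0.0
time_s: 12.3
tcp_pos: [0.5753, 0.0095, 0.1614]
orientation: [-3.139, -0.0, 1.488]
wrist_force: [0.3, 0.0, -0.5]
finger_gap: 0.0497
grip_force: 0.0
[0.02563361 0.14386407 0.16140194] [-3.13863763e+00 -5.34439044e-05  1.48845462e+00]
top 298 [269.1 192.3] [19.2 24.6] [ 0.572 -0.061  0.07 ] st [0.0279 0.0733 0.07  ]
top 71 [428.5 246. ] [8.8 9.4] [ 0.4023 -0.5409  0.07  ] st [-0.1034 -0.4185  0.07  ]
wrist 10307 [68.2 90.3] [107. 125.] [0.4442 0.1071 0.07  ] st [-0.1127  0.2308  0.07  ]
wrist 5668 [221.8  91.8] [ 96.1 101.2] [0.5589 0.0959 0.07  ] st [0.0025 0.2287 0.07  ]
wrist 3400 [254.8 269.2] [82.2 90.1] [ 0.5715 -0.0544  0.07  ] st [0.0269 0.0798 0.07  ]
```

View pics/w3.png

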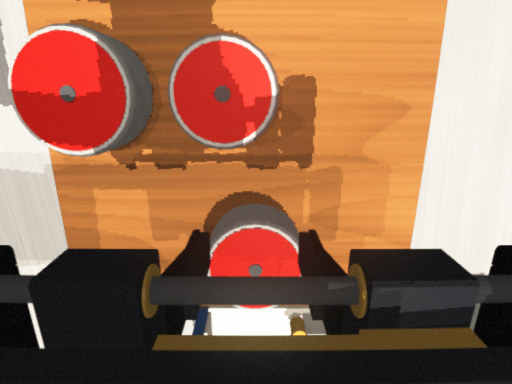

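Tub_b is in the lane with its lid dot at (256,270), at station (0.027, 0.079). The doorway is directly below it in the picture, and the other tubs haven't moved. Descend and push in -y with the cradle.

```bash
python3 -m crank '[[0.15,[-0.004,0,-0.25],0.0005],[0.15,[0,0,-0.25],0],[0.15,[0,0,-0.09],0],[0.15,[0,0,0],0]]'
python3 -m crank '[[0.15,[-0.003,-0.04,0],0],[0.15,[-0.003,-0.04,0],0],[0.15,[-0.004,-0.05,0],0],[0.15,[-0.004,-0.05,0],0],[0.15,[-0.004,-0.05,0],0],[0.15,[-0.004,-0.05,0],0],[0.15,[-0.004,-0.05,0],0]]'
python3 -c "
from h import *; print(inv(state()['tcp_pos']),state()['wrist_force']);tubs('top')"
```

```text
time_s: 12.95
tcp_pos: [0.5747, 0.0095, 0.0437]
orientation: [-3.139, -0.0, 1.494]
wrist_force: [-0.0, 0.3, 0.7]
finger_gap: 0.0503
grip_force: 0.0
time_s: 13.82
tcp_pos: [0.5717, -0.0567, 0.0464]
orientation: [3.138, -0.001, 1.495]
wrist_force: [1.2, 6.4, 4.4]
finger_gap: 0.0502
grip_force: 3.2
[0.02730711 0.0775926  0.04635205] [1.16332206 6.37104839 4.36814969]
top 256 [218.6 196.3] [20.9 22.4] [0.5607 0.0963 0.07  ] st [0.0042 0.2293 0.07  ]
top 120 [206.5 230.8] [ 7.9 22.2] [0.4538 0.1328 0.07  ] st [-0.1052  0.2572  0.07  ]
top 78 [219.8 238.3] [ 5.6 21.8] [0.4304 0.0915 0.07  ] st [-0.1252  0.2142  0.07  ]
top 70 [428.5 246. ] [8.7 9.4] [ 0.4024 -0.541   0.07  ] st [-0.1033 -0.4186  0.07  ]
```

```bash
python3 -m crank '[[0.15,[-0.009,-0.03,0],0],[0.15,[-0.008,-0.03,0],0],[0.15,[0,0,0],0]]'
python3 -c "
from h import *; print(inv(state()['tcp_pos']),state()['wrist_force'])
P=fwd([[.025,.06,.042],[.025,.02,.042]]);print(P)"
```

```text
time_s: 14.25
tcp_pos: [0.568, -0.0692, 0.0456]
orientation: [3.139, 0.0, 1.494]
wrist_force: [2.3, 1.1, 2.0]
finger_gap: 0.0504
grip_force: 1.4
[0.02452698 0.06486058 0.04564071] [2.25119194 1.09085288 2.04200226]
[[ 0.5680486  -0.07405224  0.042     ]
 [ 0.56489674 -0.11392787  0.042     ]]
```

```bash
python3 -m crank '[[0.15,[-0.002,-0.025,0],0],[0.15,[-0.002,-0.025,0],0],[0.15,[-0.002,-0.025,0],0],[0.15,[-0.002,-0.025,0],0]]'
python3 -c "
from h import *; print(inv(state()['tcp_pos']))"
```

```text
time_s: 14.75
tcp_pos: [0.5661, -0.0851, 0.0455]
orientation: [3.141, -0.006, 1.494]
wrist_force: [2.9, 19.6, 10.2]
finger_gap: 0.0503
grip_force: 9.5
[0.02396217 0.04881528 0.0454657 ]
```

```bash
python3 -m crank '[[0.15,[-0.002,-0.015,0],0],[0.15,[-0.002,-0.015,0],0],[0.15,[0,0,0],0]]'
python3 - <<'E'
from h import *
print(inv(state()['tcp_pos']))
im,d=read_camera("top"); im2,_=read_camera("scene")
a=cv2.resize(im[160:230,270:340,::-1],(400,400),interpolation=cv2.INTER_CUBIC)
b=cv2.resize(im2[180:260,170:250,::-1],(400,400),interpolation=cv2.INTER_CUBIC)
cv2.imwrite("pics/c4.png",np.hstack([a,b]))
E
```

```text
time_s: 15.12
tcp_pos: [0.5658, -0.0919, 0.0458]
orientation: [3.14, -0.004, 1.495]
wrist_force: [1.4, 13.7, 9.9]
finger_gap: 0.0504
grip_force: 7.5
[0.02413622 0.04206719 0.04582572]
```

View pics/c4.png

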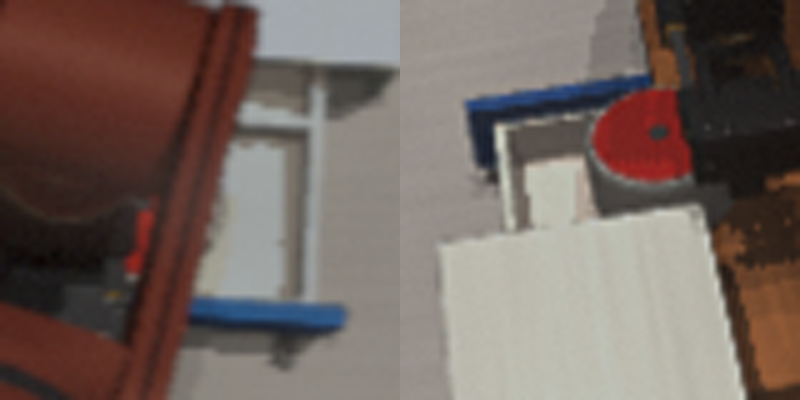

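The scene half shows the lid dot at about (660,132), with the tub's front part inside the doorway and the drawer not displaced. Keep pushing.

```bash
python3 -m crank '[[0.15,[-0.002,-0.02,0],0],[0.15,[-0.002,-0.02,0],0],[0.15,[-0.002,-0.02,0],0]]'
python3 -m crank '[[0.15,[-0.002,-0.02,0],0],[0.15,[-0.002,-0.02,0],0],[0.15,[0,-0.01,0],0],[0.15,[0,0,0],0]]'
python3 -c "
from h import *; print(inv(state()['tcp_pos']))"
```

```text
time_s: 15.6
tcp_pos: [0.5647, -0.1032, 0.0457]
orientation: [3.139, -0.005, 1.495]
wrist_force: [3.1, 15.9, 6.9]
finger_gap: 0.05
grip_force: 8.8
time_s: 16.1
tcp_pos: [0.5634, -0.1152, 0.0452]
orientation: [3.14, -0.002, 1.495]
wrist_force: [1.9, 8.3, 5.5]
finger_gap: 0.0504
grip_force: 5.2
[0.02359338 0.01866016 0.04524329]
```

```bash
python3 -m crank '[[0.15,[0.012,0.13,0],0],[-1,[0,0,0],0],[-1,[0,0,0],0],[-1,[0,0,0],0],[-1,[0,0,0],0]]'
python3 -m crank '[[-1,[-0.002,-0.05,0],0],[-1,[-0.003,-0.04,0],0],[-1,[-0.002,-0.02,0],0],[-1,[-0.002,-0.02,0],0],[-1,[-0.002,-0.02,0],0],[-1,[-0.002,-0.02,0],0]]'
python3 -c "
from h import *; print(inv(state()['tcp_pos']))"
```

```text
time_s: 16.73
tcp_pos: [0.5648, -0.0912, 0.0445]
orientation: [-3.141, 0.0, 1.494]
wrist_force: [-1.0, 0.2, 1.4]
finger_gap: 0.0179
grip_force: 0.0
time_s: 17.48
tcp_pos: [0.5623, -0.1249, 0.0445]
orientation: [3.142, 0.0, 1.495]
wrist_force: [-0.5, 1.6, -0.5]
finger_gap: 0.0004
grip_force: 0.9
[0.02330348 0.0088555  0.04445019]
```

```bash
python3 -m crank '[[-1,[-0.001,-0.015,0],0],[-1,[0,-0.01,0],0],[-1,[0,-0.005,0],0]]'
python3 -m crank '[[-1,[0,-0.005,0],0],[-1,[0,-0.005,0],0]]'
python3 -c "
from h import *; print(inv(state()['tcp_pos']))"
```

```text
time_s: 17.85
tcp_pos: [0.5621, -0.1295, 0.0444]
orientation: [-3.141, -0.002, 1.495]
wrist_force: [0.9, 8.5, 0.0]
finger_gap: 0.0001
grip_force: 4.0
time_s: 18.1
tcp_pos: [0.562, -0.1297, 0.0444]
orientation: [-3.141, -0.005, 1.495]
wrist_force: [0.9, 14.4, 2.4]
finger_gap: 0.0012
grip_force: 7.2
[0.02339557 0.00409481 0.04438533]
```

Seated: the tool stopped at 0.0041 against a predicted 0.0035, and the force rose. Retreat, move in front of the drawer, turn and look.

```bash
python3 -m crank '[[-1,[0.012,0.2,0],0],[-1,[0,0,0.25],0],[-1,[0,0,0.25],0],[-1,[0,0,0.25],-0.0278],[-1,[-0.18,0,0],-0.0278],[-1,[-0.18,0,0],-0.0278],[-1,[-0.18,-0.2,0],-0.0278],[-1,[0,-0.24,0],-0.0278]]'
python3 -m crank '[[-1,[0,0,0],-0.0278],[-1,[0,0,0],-0.0278],[-1,[0,0,0],-0.0278],[-1,[0,0,0],-0.0275],[-1,[0,0,0],0],[-1,[0,0,0],0]]'
python3 - <<'E'
from h import *
print(inv(state()['tcp_pos']))
im,d=read_camera("top"); im2=tubs("scene")
a=cv2.resize(im[135:265,190:340,::-1],(400,347),interpolation=cv2.INTER_CUBIC)
b=cv2.resize(im2[180:250,170:250,::-1],(397,347),interpolation=cv2.INTER_CUBIC)
cv2.imwrite("pics/c5.png",np.hstack([a,b]))
E
```

```text
time_s: 19.1
tcp_pos: [0.4548, -0.181, 0.1949]
orientation: [3.141, 0.0, 0.617]
wrist_force: [1.0, -0.8, 0.4]
finger_gap: 0.0003
grip_force: 0.0
time_s: 19.85
tcp_pos: [0.4566, -0.1809, 0.1947]
orientation: [3.141, -0.0, -0.072]
wrist_force: [0.2, 0.8, 0.0]
finger_gap: 0.0008
grip_force: 0.0
[-0.07767493 -0.05525577  0.19474651]
scene 295 [283.9 168.7] [15.  24.7] [0.4432 0.1031 0.07  ] st [-0.1134  0.2268  0.07  ]
scene 261 [293.3 190.7] [15.  22.4] [0.5585 0.0928 0.07  ] st [0.0023 0.2256 0.07  ]
scene 355 [206.1 209.4] [17.5 26.1] [ 0.5613 -0.1879  0.07  ] st [ 0.0272 -0.054   0.07  ]
```

View pics/c5.png

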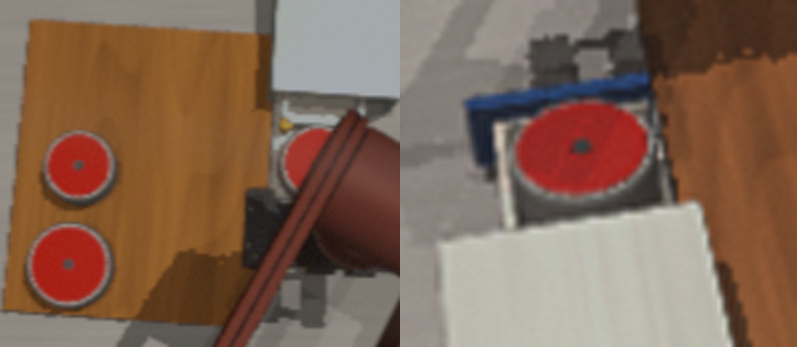

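Tub_b is at station (0.027, -0.054), which is the bay, and the plunger is out again at (286,125); the other tubs stand where they were. Now descend and push the front.

```bash
python3 -m crank '[[-1,[0,0.015,-0.25],-0.001],[-1,[0,0,-0.25],0],[-1,[0,0,-0.25],0],[-1,[0,0,0],0],[-1,[0,0,0],0]]'
python3 -m crank '[[-1,[0.05,-0.004,0],0],[-1,[0.05,-0.004,0],0],[-1,[0.03,-0.002,0],0],[-1,[0.02,-0.002,0],0],[-1,[0.02,-0.001,0],0],[-1,[0.03,-0.002,0],0],[-1,[0.04,-0.003,0],0],[-1,[0.04,-0.003,0],0]]'
python3 -c "
from h import *; print(inv(state()['tcp_pos']))"
```

```text
time_s: 20.58
tcp_pos: [0.4577, -0.1782, 0.0462]
orientation: [3.141, -0.002, -0.081]
wrist_force: [0.1, -0.1, 1.2]
finger_gap: 0.0001
grip_force: 0.0
time_s: 21.58
tcp_pos: [0.5128, -0.1818, 0.0442]
orientation: [-3.141, 0.001, -0.082]
wrist_force: [-2.8, -1.3, -0.2]
finger_gap: 0.0007
grip_force: 1.1
[-0.02160763 -0.05177329  0.04421425]
```

```bash
python3 -m crank '[[-1,[0.04,-0.003,0],0],[-1,[0.04,-0.003,0],0],[-1,[0.04,-0.003,0],0],[-1,[0.04,-0.003,0],0],[-1,[0.04,-0.003,0],0],[-1,[0.04,-0.003,0],0],[-1,[0.04,-0.003,0],0],[-1,[0.03,-0.003,0],0]]'
python3 -m crank '[[-1,[0.02,-0.002,0],0],[-1,[0.02,-0.002,0],0]]'
python3 -c "
from h import *; print(inv(state()['tcp_pos']))"
```

```text
time_s: 22.58
tcp_pos: [0.5752, -0.1865, 0.0446]
orientation: [-3.141, -0.0, -0.081]
wrist_force: [-2.1, 0.5, -0.4]
finger_gap: 0.0007
grip_force: 1.1
time_s: 22.82
tcp_pos: [0.5829, -0.1871, 0.0446]
orientation: [-3.141, -0.0, -0.081]
wrist_force: [-2.2, 0.9, -0.6]
finger_gap: 0.0003
grip_force: 1.1
[ 0.0486698  -0.05156618  0.04464222]
```

```bash
python3 -m crank '[[-1,[0.015,-0.001,0],0],[-1,[0.015,-0.001,0],0],[-1,[0.015,-0.001,0],0],[-1,[0.015,-0.001,0],0]]'
python3 -m crank '[[-1,[0.015,-0.001,0],0],[-1,[0.015,-0.001,0],0]]'
python3 -m crank '[[-1,[0.015,-0.001,0],0],[-1,[0.015,-0.001,0],0]]'
```

```text
time_s: 23.32
tcp_pos: [0.5933, -0.188, 0.0446]
orientation: [-3.141, 0.003, -0.081]
wrist_force: [-10.4, 3.0, 8.4]
finger_gap: 0.0
grip_force: 5.1
time_s: 23.58
tcp_pos: [0.5991, -0.1884, 0.0446]
orientation: [-3.141, 0.004, -0.081]
wrist_force: [-7.7, 1.9, 5.2]
finger_gap: 0.0004
grip_force: 4.0
time_s: 23.82
tcp_pos: [0.6072, -0.1893, 0.0448]
orientation: [3.141, -0.001, -0.082]
wrist_force: [-0.7, -0.4, -0.4]
finger_gap: 0.0004
grip_force: 0.0
```

```bash
python3 -m crank '[[-1,[0.01,-0.001,0],0],[-1,[0.01,-0.001,0],0],[-1,[0,0,0],0]]'
python3 -m crank '[[-1,[0.008,-0.001,0],0],[-1,[0.008,-0.001,0],0],[-1,[0.005,0,0],0]]'
```

```text
time_s: 24.2
tcp_pos: [0.61, -0.1896, 0.0446]
orientation: [3.141, 0.001, -0.081]
wrist_force: [-4.8, -0.2, 4.1]
finger_gap: 0.0003
grip_force: 2.3
time_s: 24.58
tcp_pos: [0.6101, -0.1896, 0.0446]
orientation: [-3.141, 0.011, -0.081]
wrist_force: [-25.0, 1.6, 18.1]
finger_gap: 0.0004
grip_force: 12.2
```

Hard stop at 0.610 with the force rising, so the drawer is home. Retreat clear and check.

```bash
python3 -m crank '[[-1,[-0.06,0.005,0],0],[-1,[-0.2,0.016,0],0],[-1,[-0.2,0.016,0],0],[-1,[0,0,0.25],0],[-1,[0,0,0.25],0],[-1,[-0.2,-0.2,0.25],0],[-1,[-0.2,-0.25,0],0],[-1,[0,-0.25,0],0]]'
python3 -m crank '[[-1,[0,0,0],0],[-1,[0,0,0],0],[-1,[0,0,0],0]]'
python3 - <<'E'
from h import *
im=tubs("top"); im2=tubs("scene")
a=cv2.resize(im[135:265,190:340,::-1],(400,347),interpolation=cv2.INTER_CUBIC)
b=cv2.resize(im2[150:250,170:285,::-1],(399,347),interpolation=cv2.INTER_CUBIC)
cv2.imwrite("pics/c6.png",np.hstack([a,b]))
E
```

```text
time_s: 25.58
tcp_pos: [0.4493, -0.3154, 0.1869]
orientation: [3.14, -0.002, -0.082]
wrist_force: [0.7, -0.3, 0.6]
finger_gap: 0.0003
grip_force: 0.0
time_s: 25.95
tcp_pos: [0.4509, -0.3132, 0.1857]
orientation: [-3.141, 0.0, -0.08]
wrist_force: [-0.5, -0.0, -0.1]
finger_gap: 0.0003
grip_force: 0.0
top 376 [218.9 196.5] [21.7 22.4] [0.56   0.0953 0.07  ] st [0.0037 0.2282 0.07  ]
top 571 [215.2 233.7] [26.8 27.2] [0.4448 0.1059 0.07  ] st [-0.112   0.2297  0.07  ]
scene 297 [283.9 168.8] [15.3 24.6] [0.4437 0.103  0.07  ] st [-0.1129  0.2267  0.07  ]
scene 257 [293.3 190.6] [14.9 22.3] [0.5582 0.0929 0.07  ] st [0.0021 0.2256 0.07  ]
```

View pics/c6.png

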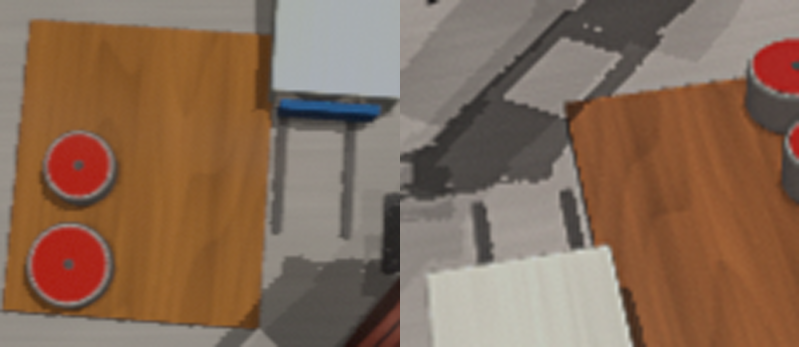

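The blue front at (328,110) is against the housing, the tub is inside, and the other tubs haven't moved.

```bash
python3 -c "
from cell import workorder; print(workorder.hand_in())"
```

```text
the job is handed in; nothing more can be done
None
```

The 92 mm tub (tub_b) is seated in the drawer bay, the drawer is clicked fully shut against its stop, the other two tubs have not moved, and the job is handed in at about 26 s on the robot clock.

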